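# Roll the tiles of a trivet flush

### The arm

A 6-joint arm with a two-finger parallel gripper is mounted at the origin on a cart in front of the work surface, level with it; the furniture and walls round the work are solid. World frame = base frame: x ahead of the robot, y to its left, z up, the work surface at z = 0. Lengths are in m, angles in rad, forces in N, time in s.
With the tool pointing down it reaches from about 0.2 to 0.875 m from the base axis. Payload 3.4 kg.
Tool frame: the origin (TCP) lies on the mounting face of the last link; the fingertips stand 199 mm ahead of it and the grasp point (between the pads) lies 180 mm ahead of it (r.finger_overhang is the distance from the TCP to the fingertips, in m); x points along the fingers, z is the direction in which the jaws open and shut, and the axes are right-handed (so a half turn about x gives the same grasp; the last joint's range is limited). The gripper opens to 94 mm and grips with 3 to 60 N. Pads are 16 mm wide; open, the fingers measure 119 mm over their backs; the gripper's body (75 mm by 177 mm) begins 78 mm behind the grasp point.
Start: joints at [1.129, 0.276, 1.505, -0, 1.361, -0.121], TCP at [0.181, 0.546, 0.405] pointing down, gripper open.
Joint ranges: [-2.89, 2.89], [-0.75, 2.08], [0.22, 2.7], [-1.18, 4.32], [0.11, 2.71], [-2.7, 2.7]. Speed limits (rad/s): [2.57, 2.57, 3.14, 3.14, 3.14, 3.14].

### API

Orientations are given as a rotation vector (axis times angle).
In Python, from rig import r gives the robot as it stands.
- The arm moves only by the tool servo_tool, never from a script. Its arguments are lists of equal length, an entry for each row: "travel": the shift along the tool's x, y, z in units of 50 mm (1.0 is 50 mm), a list of three; "turn": the turn about the tool's x in units of 6 degrees (1.0 is 6 degrees). In form: {"travel": [[tx, ty, tz], ...], "turn": [turn, ...]}. A call has 1 to 8 rows; each row is the pose to reach, as a shift and turn from the pose commanded when the call began, along the tool's axes at that moment; what a row does not reach only later rows make up. A row lasts 1/10 s, in which the tool goes at most 50 mm and 8.59 degrees, less where a joint would pass 70% of its speed; a pose out of reach is approached as far as the arm can. A call with a gripper value outside its range is refused whole. "hand" is the closure, from -1 (fully open) to 1 (shut), so that 0 is half open, set as the call begins (left out, the last holds). The fingers move at their own pace and stop on an object; the grip force is fixed at half the most. Time passes only in rows, so rows that repeat a pose let the fingers close. It gives the time, the measured TCP pose, the force and the opening at its end, in the units of the state.
- r.get_obs(): the state, without advancing time (a new reading comes with each control period).
- r.capture(name): name is "scene" or "top" or "wrist"; returns a dict with "frame" (400x640x3 uint8, red, green, blue), "depth" (400x640 float32, m along the optical axis (not along the pixel's ray), 0 where there is no reading), "vertical_fov" (degrees; the focal length in pixels is half the picture's height over the tangent of half this angle, whatever the lens; pixels are square), "cx", "cy" (the principal point, pixels), "T" (4x4, takes a point from camera to world coordinates); the wrist camera has in their place "hand_eye" (4x4, takes a point from camera to tool coordinates, whose origin is the TCP and whose axes are the tool frame's). Camera axes: x right, y down, z forward; pixel columns grow to the right and rows downward; lengths in m; the calibration is good to about 2 mm. The wrist camera is an equidistant fisheye: a pixel r from the principal point sees the ray r / f radians off the axis. A picture is of the moment at which its call begins: read the wrist's pose just before it.
- r.close_job(): hands the job in, once; it reports no verdict.
The state is a dict: "clock": time; "q": joint angles; "joint_vel": joint speeds; "joint_torque": joint torques, N m; "position": TCP position; "tool_rot": TCP orientation; "contact_force": force on the tool from outside, world axes, zero at the start; "moment": the same for the moment, N m; "gripper_width": finger opening in m.
Only numpy, scipy, OpenCV 4.12 (cv2) and the standard library are available. Lean on these libraries where they do the work, as an engineer would, in place of code of your own. Each camera call takes 0.05 s, during which the arm holds its last target.

### The job

The three tiles of the wooden trivet tray still stand proud of its rim. Take the two-wheeled hand roller by its wooden grip and roll it firmly along the row of tiles from one end to the other until all three lie flush with the rim, letting nothing but the roller press on the tray and tiles. Then stand the roller upright on its wheels on the worktop, clear of the tray, and let go.

Things in the scene. Friction and masses are not known exactly. Their poses are not given: they have to be found in the camera images.
- roller_grip (a point): Centre of the hand roller's wooden grip, 65 mm above the wheels' underside; block 56 (x) x 28 (y) mm, from 39 to 85 mm high, on a steel deck 60 (x) x 82 (y) mm. Stands loose on two rubber wheels, 30 mm diameter, 46 mm wide, axles 48 mm apart along y, centred under the grip. 0.4 kg. z up; it rolls along its y, both ways alike. Held firmest when gripped across y.
- tile_a_top (a point): Top centre of the end tile a: white, 60 x 60 x 10 mm, first of three at 62 mm pitch in a fixed wooden tray 78 x 202 mm with a rim 8 mm wide, 22 mm high; the tray ends 39 mm past the end tiles' centres. Pushes straight down 4 mm against 6 N of friction and stays; top at z 26 mm at the start, 22 mm when down, flush with the rim. Its y runs along the row, a to c.
- tile_b_top (a point): Top centre of the middle tile, the same size. Pushes straight down 4 mm against 6 N of friction and stays; top at z 26 mm at the start, 22 mm when down, flush with the rim. Its y runs along the row, a to c.
- tile_c_top (a point): Top centre of the end tile c, the same size. Pushes straight down 4 mm against 6 N of friction and stays; top at z 26 mm at the start, 22 mm when down, flush with the rim. Its y runs along the row, a to c.
Mind the look-alikes: they are no part of the job. Leave any yellow look-alike of the part that bears roller_grip alone.

How it is judged:
By the outcome, as a careful person would: the job done as asked, in the order asked, and still so for the second after the job is handed in, with the robot touching nothing.
It also fails if it takes over 54 s, if anything falls off the work surface, if the arm or the gripper's body presses on something with over 40 N, if the wrist force passes 120 N, or if a joint passes its speed limit or range.

## Working session

There is one attempt and no reset: what is moved stays moved. The work goes in short steps, Python scripts to look and compute and a tool call to move; the robot and the scene stay as the last step left them, time stands still between calls to the robot, and variables do not carry over. Pictures are saved under pics/ and viewed, and the job is handed in when it is done.

Besides the shell and the picture viewer there is one more tool, called after "Request:" in YAML: its name, and indented under it one key for each argument. servo_tool: Moves the arm, as the interface text tells. Its arguments: {"type":"object","properties":{"travel":{"type":"array","items":{"type":"array","items":{"type":"number"}}},"turn":{"type":"array","items":{"type":"number"}},"hand":{"type":"number"}},"required":["travel","turn"]}

```bash
mkdir -p pics; python3 - <<'E'
from rig import r
import cv2,pickle
o=r.get_obs();print(o)
d={}
for n in ["scene","top","wrist"]:
    c=r.capture(n);d[n]=c
    cv2.imwrite(f"pics/{n}0.png",c["frame"][:,:,::-1])
    print(n,{k:v for k,v in c.items() if k not in("frame","depth")})
pickle.dump((o,d),open("c0.pkl","wb"))
E
```

```text
{'clock': 0.0, 'q': array([ 1.12897533e+00,  2.76590885e-01,  1.50610109e+00, -9.67642668e-06,
        1.36070348e+00, -1.21000727e-01]), 'joint_vel': array([ 0.00036424,  0.00023008,  0.00027833, -0.00065801, -0.00132137,
        0.00079561]), 'joint_torque': array([ 6.37382782e-04, -4.04566526e+01, -2.37228245e+01,  6.99750893e-02,
        3.43354850e-02, -1.09964512e-04]), 'position': array([0.18124278, 0.54547362, 0.40381954]), 'tool_rot': array([-0.97065093,  1.34567859,  0.96919396]), 'contact_force': array([ 0.34562605, -0.08670105, -0.16937036]), 'moment': array([-0.01294942, -0.01496892,  0.01339303]), 'gripper_width': 0.09429083833855921}
scene {'vertical_fov': 56.26988186274149, 'cx': 319.0434128373466, 'cy': 200.36239426806452, 'T': array([[-0.77171452, -0.39973141,  0.4946428 ,  0.03752943],
       [-0.63591957,  0.47530786, -0.60802034,  0.51126073],
       [ 0.00793721, -0.78377116, -0.62099901,  0.59530825],
       [ 0.        ,  0.        ,  0.        ,  1.        ]])}
top {'vertical_fov': 57.61514697913173, 'cx': 320.1152743283183, 'cy': 203.44785256209886, 'T': array([[ 0.01943565, -0.9939121 ,  0.10844808,  0.36291219],
       [-0.99978998, -0.01861535,  0.00857133,  0.00734104],
       [-0.00650035, -0.10859189, -0.99406516,  0.93394449],
       [ 0.        ,  0.        ,  0.        ,  1.        ]])}
wrist {'vertical_fov': 65.70646984690485, 'cx': 323.99627644699024, 'cy': 195.24239778567937, 'hand_eye': array([[-1.24677008e-03, -2.27462354e-01,  9.73786077e-01,
         1.88005168e-02],
       [-2.22696037e-03, -9.73783787e-01, -2.27464671e-01,
         6.51002322e-02],
       [ 9.99996743e-01, -2.45217915e-03,  7.07534846e-04,
         5.19906600e-05],
       [ 0.00000000e+00,  0.00000000e+00,  0.00000000e+00,
         1.00000000e+00]])}
```

View pics/scene0.png

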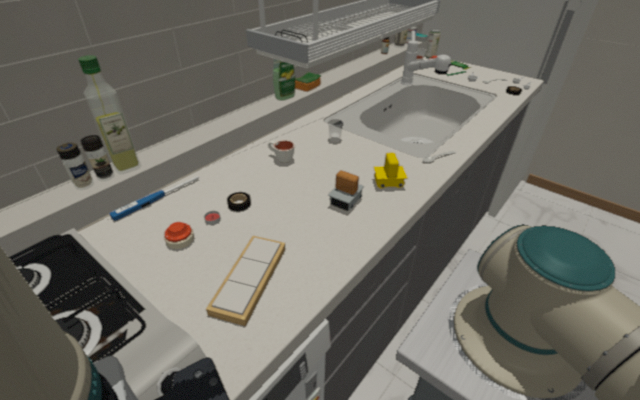

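View pics/top0.png

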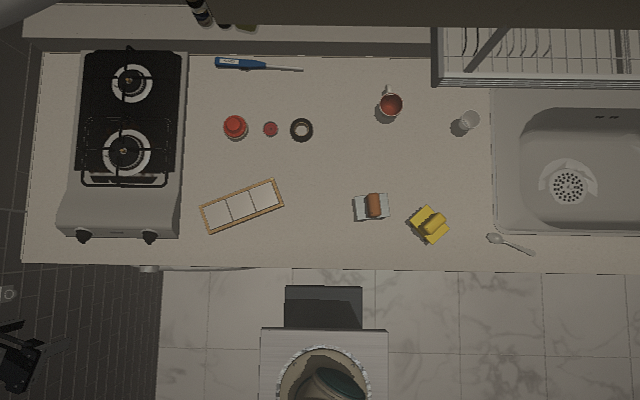

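View pics/wrist0.png

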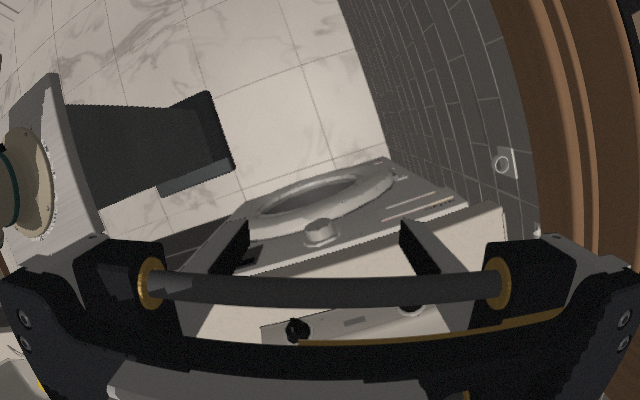

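The roller with the brown wooden grip and grey steel deck is at top (372,206) / scene (346,190). The yellow look-alike is at top (430,224) / scene (390,175). The task asks for the wooden one, so I'll confirm it in a crop and measure it.

```bash
cat > h.py <<'E'
import numpy as np,pickle
from scipy.spatial.transform import Rotation as R
def rays(c):
    H,W=c["depth"].shape;f=H/2/np.tan(np.radians(c["vertical_fov"]/2))
    v,u=np.mgrid[:H,:W];z=c["depth"]
    P=np.stack([(u-c["cx"])/f*z,(v-c["cy"])/f*z,z],-1)
    return P@c["T"][:3,:3].T+c["T"][:3,3]
def pixz(c,u,v,z):
    H=400;f=H/2/np.tan(np.radians(c["vertical_fov"]/2))
    d=c["T"][:3,:3]@np.array([(u-c["cx"])/f,(v-c["cy"])/f,1]);o=c["T"][:3,3]
    return o+d*(z-o[2])/d[2]
E
python3 - <<'E'
from h import *
import cv2
o,d=pickle.load(open("c0.pkl","rb"))
c=d["top"];P=rays(c)
a=cv2.resize(c["frame"][175:245,340:460],None,fx=6,fy=6,interpolation=cv2.INTER_CUBIC)
b=cv2.resize(c["frame"][170:240,190:310],None,fx=6,fy=6,interpolation=cv2.INTER_CUBIC)
cv2.imwrite("pics/cropA.png",a[:,:,::-1]);cv2.imwrite("pics/cropB.png",b[:,:,::-1])
s=d["scene"];cc=cv2.resize(s["frame"][140:220,310:420],None,fx=6,fy=6,interpolation=cv2.INTER_CUBIC)
cv2.imwrite("pics/cropC.png",cc[:,:,::-1])
Ps=rays(s)
def rep(n,P,m):
    q=P[m];xy=q[:,:2].astype(np.float32)
    print(n,m.sum(),q.mean(0),np.median(q[:,2]),cv2.minAreaRect(xy))
for n,Q,box in[("top",P,(175,245,345,395)),]:
    B=np.zeros(Q.shape[:2],bool);B[box[0]:box[1],box[2]:box[3]]=1
    rep("grip "+n,Q,B&(Q[...,2]>.075)&(Q[...,2]<.1))
    rep("deck "+n,Q,B&(Q[...,2]>.028)&(Q[...,2]<.05))
for (n,Q,box) in[("top",P,(172,240,195,292)),("scene",Ps,(230,325,200,295))]:
    B=np.zeros(Q.shape[:2],bool);B[box[0]:box[1],box[2]:box[3]]=1
    rep("tray "+n,Q,B&(Q[...,2]>.015)&(Q[...,2]<.04))
B=np.zeros(Ps.shape[:2],bool);B[165:215,325:363]=1
rep("grip scene",Ps,B&(Ps[...,2]>.079)&(Ps[...,2]<.1))
print(P[150,350],P[220,330],P[206,220],Ps[300,150] )
E
```

```text
grip top 280 [ 0.45569744 -0.11228003  0.08425417] 0.08458177108681592 ((0.4564891755580902, -0.11328495293855667), (0.05572080984711647, 0.028509194031357765), 6.983546733856201)
deck top 496 [ 0.45495398 -0.11046058  0.03937326] 0.03928600443882374 ((0.4566996097564697, -0.1133165955543518), (0.060195568948984146, 0.08244791626930237), 7.486044406890869)
tray top 2432 [0.45327904 0.21469796 0.02510223] 0.025545170125284178 ((0.4542214274406433, 0.215069979429245), (0.07870561629533768, 0.201853409409523), 22.675186157226562)
tray scene 3264 [0.44728685 0.22773867 0.02274618] 0.023564989543065518 ((0.45506229996681213, 0.21618250012397766), (0.07941529899835587, 0.20401905477046967), 22.833816528320312)
grip scene 141 [ 0.45579438 -0.11003031  0.08206319] 0.08220060603962664 ((0.45675474405288696, -0.11219090968370438), (0.052993565797805786, 0.0274442620575428), 5.684117317199707)
[ 0.60696153 -0.06016968  0.00139897] [ 0.42253401 -0.01085161 -0.00066798] [0.45066381 0.26629978 0.02739133] [ 0.56614138  0.3721149  -0.00247849]
```

View pics/cropA.png

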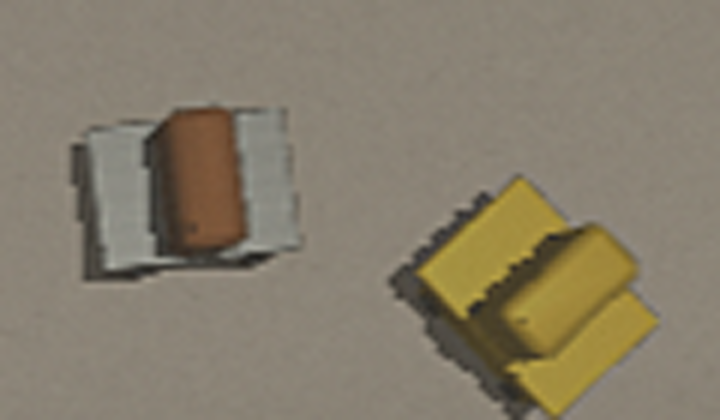

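View pics/cropB.png

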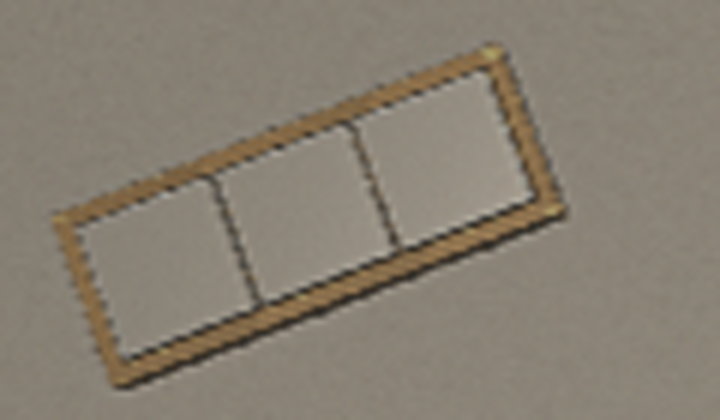

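View pics/cropC.png

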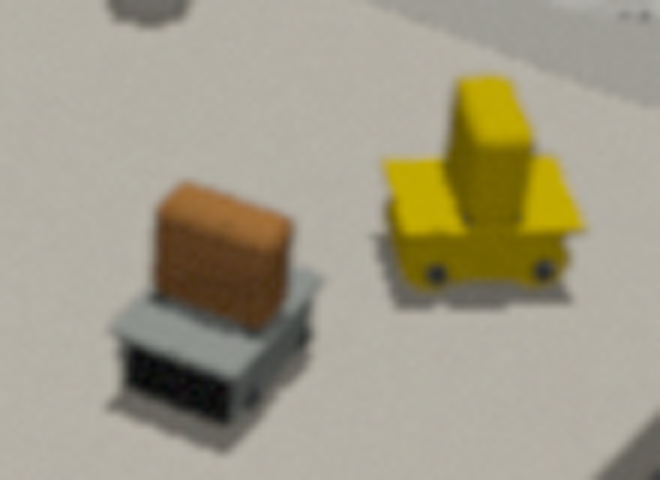

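The crop confirms it: brown grip on a grey deck is the target, and the yellow one stays put. The measured sizes match the given ones (56x28, 60x82, 78x202, tops at 85/39/26 mm). Next I'll plan the moves.

```bash
cat >> h.py <<'E'
def az(v): return np.degrees(np.arctan2(v[1],v[0]))
def plan(o,p,zaz):
    M=R.from_rotvec(o["tool_rot"]).as_matrix()
    d=M.T@(np.array(p)-o["position"])
    a=(az(M[:,2])); t=-(zaz-a)  # tool x points down: +turn lowers azimuth
    t=(t+180)%360-180
    print("tool z az %.2f yaw deg turn %.2f"%(a,t),"tilt x",M[:,0].round(4),"z",M[:,2].round(4))
    print("travel units",(d/.05).round(3),"turn units %.3f"%(t/6))
E
python3 - <<'E'
from h import *
o,d=pickle.load(open("c0.pkl","rb"))
print(np.degrees(o["q"]))
plan(o,[.4566,-.1133,.34],97.2)
plan(o,[.4566,-.1133,.34],-82.8)
E
```

```text
[ 6.46855218e+01  1.58474904e+01  8.62932357e+01 -5.54418409e-04
  7.79625666e+01 -6.93283095e+00]
tool z az 71.62 yaw deg turn -25.58 tilt x [-8.0e-04 -1.6e-03 -1.0e+00] z [ 0.3153  0.949  -0.0018]
travel units [  1.294  -9.381 -10.764] turn units -4.264
tool z az 71.62 yaw deg turn 154.42 tilt x [-8.0e-04 -1.6e-03 -1.0e+00] z [ 0.3153  0.949  -0.0018]
travel units [  1.294  -9.381 -10.764] turn units 25.736
```

Request:
servo_tool:
  travel:
    - [0.04,-0.3,-0.35]
    - [0.1,-0.8,-0.95]
    - [0.2,-1.4,-1.6]
    - [0.3,-2.0,-2.3]
    - [0.4,-2.6,-3.0]
    - [0.5,-3.2,-3.7]
    - [0.6,-3.8,-4.4]
    - [0.7,-4.4,-5.1]
  turn: [0,0,0,0,0,0,0,0]
  hand: -1

```text
clock: 0.95
position: [0.3097, 0.2326, 0.3695]
tool_rot: [-0.97, 1.343, 0.97]
contact_force: [1.3, -0.2, -0.7]
gripper_width: 0.0939
```

```bash
python3 - <<'E'
from h import *
from rig import r
plan(r.get_obs(),[.4566,-.1133,.34],97.2)
E
```

```text
tool z az 71.66 yaw deg turn -25.54 tilt x [ 5.e-04  1.e-04 -1.e+00] z [3.146e-01 9.492e-01 3.000e-04]
travel units [ 0.59  -4.964 -5.643] turn units -4.256
```

Request:
servo_tool:
  travel:
    - [0.07,-0.62,-0.7]
    - [0.14,-1.24,-1.4]
    - [0.22,-1.86,-2.1]
    - [0.3,-2.48,-2.8]
    - [0.37,-3.1,-3.5]
    - [0.44,-3.72,-4.2]
    - [0.52,-4.4,-5.0]
    - [0.59,-4.96,-5.64]
  turn: [-0.5,-1.0,-1.6,-2.2,-2.8,-3.4,-3.9,-4.26]

```text
clock: 1.75
position: [0.4565, -0.1138, 0.3399]
tool_rot: [-1.302, 1.147, 1.301]
contact_force: [0.2, 0.8, 1.1]
gripper_width: 0.0937
```

Request:
servo_tool:
  travel:
    - [0,0,0]
    - [0,0,0]
    - [0,0,0]
  turn: [0,0,0]

```text
clock: 2.05
position: [0.4555, -0.1106, 0.3399]
tool_rot: [-1.3, 1.147, 1.302]
contact_force: [-0.5, -0.1, 0.6]
gripper_width: 0.0942
```

```bash
python3 - <<'E'
from h import *
from rig import r
import cv2
o=r.get_obs();print(o["clock"],o["position"],o["contact_force"])
plan(o,[.4566,-.1133,.245],97.2)
c=r.capture("wrist");cv2.imwrite("pics/w1.png",c["frame"][:,:,::-1])
# project grip corners to fisheye
M=np.eye(4);M[:3,:3]=R.from_rotvec(o["tool_rot"]).as_matrix();M[:3,3]=o["position"]
C=np.linalg.inv(M@c["hand_eye"]);f=200/np.tan(np.radians(c["vertical_fov"]/2))
im=c["frame"][:,:,::-1].copy();t=np.radians(7.2)
for x in(-.028,.028):
  for y in(-.014,.014):
    p=np.array([.4566+x*np.cos(t)-y*np.sin(t),-.1133+x*np.sin(t)+y*np.cos(t),.085,1])
    q=C@p;th=np.arctan2(np.hypot(q[0],q[1]),q[2]);k=f*th/np.hypot(q[0],q[1])
    u,v=c["cx"]+k*q[0],c["cy"]+k*q[1];print(u,v)
    cv2.circle(im,(int(u),int(v)),3,(0,255,0),1)
cv2.imwrite("pics/w1.png",im)
E
```

```text
2.05 [ 0.4554772  -0.11064845  0.33988505] [-0.46711296 -0.06599933  0.63135924]
tool z az 97.19 yaw deg turn -0.01 tilt x [-0.0013  0.0011 -1.    ] z [-0.1252  0.9921  0.0013]
travel units [ 1.898 -0.018 -0.058] turn units -0.002
301.7952863862646 173.75450161514522
338.03459233752216 173.63257107760234
303.2022503799966 241.5742361209872
337.41244419348476 241.50839100028566
```

View pics/w1.png

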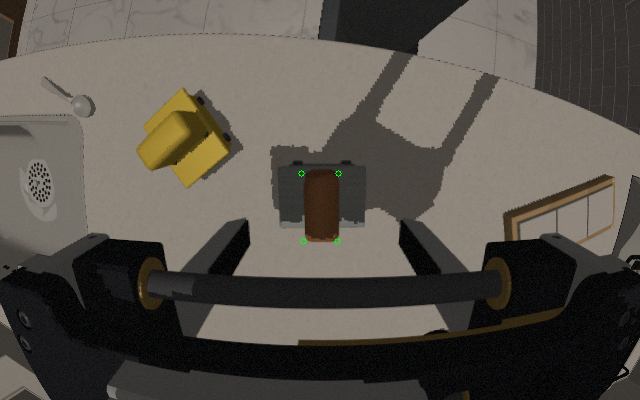

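Projected corners land on the grip (304–340, 170–241). I'll narrow the jaws to about 60 mm to stay clear of the yellow one, then descend.

Request:
servo_tool:
  travel:
    - [0.2,0,0]
    - [0.5,-0.02,-0.03]
    - [0.8,-0.02,-0.06]
    - [1.1,-0.02,-0.06]
    - [1.4,-0.02,-0.06]
    - [1.65,-0.02,-0.06]
    - [1.85,-0.02,-0.06]
    - [1.9,-0.02,-0.06]
  turn: [0,0,0,0,0,0,0,0]
  hand: -0.3

```text
clock: 2.9
position: [0.4568, -0.1134, 0.244]
tool_rot: [-1.3, 1.147, 1.304]
contact_force: [1.1, -0.3, 0.0]
gripper_width: 0.0608
```

Request:
servo_tool:
  travel:
    - [0,0,0]
    - [0,0,0]
    - [0,0,0]
  turn: [0,0,0]

```text
clock: 3.2
position: [0.4578, -0.1144, 0.2457]
tool_rot: [-1.302, 1.147, 1.3]
contact_force: [-0.7, 0.2, -0.5]
gripper_width: 0.061
```

```bash
python3 - <<'E'
from h import *
from rig import r
import cv2
o=r.get_obs();print(o["clock"],o["position"],o["contact_force"],o["gripper_width"])
plan(o,[.4566,-.1133,.245],97.2)
c=r.capture("wrist");cv2.imwrite("pics/w2.png",c["frame"][:,:,::-1])
E
```

```text
3.2 [ 0.45775374 -0.11438727  0.24572355] [-0.73709976  0.20528584 -0.52766505] 0.06102632999051781
tool z az 97.19 yaw deg turn -0.01 tilt x [ 1.3e-03 -5.0e-04 -1.0e+00] z [-1.251e-01  9.921e-01 -6.000e-04]
travel units [0.014 0.02  0.024] turn units -0.002
```

View pics/w2.png

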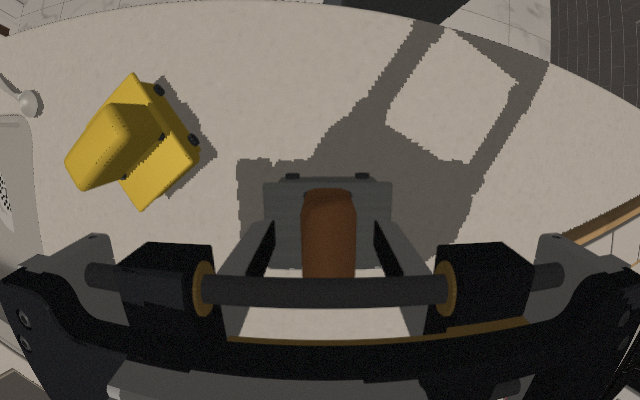

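The grip sits midway between the jaws, clear of the yellow part. Closing.

Request:
servo_tool:
  travel:
    - [0,0,0]
    - [0,0,0]
    - [0,0,0]
    - [0,0,0]
    - [0,0,0]
    - [0,0,0]
    - [0,0,0]
    - [0,0,0]
  turn: [0,0,0,0,0,0,0,0]
  hand: 1

```text
clock: 4.05
position: [0.4575, -0.1142, 0.2452]
tool_rot: [-1.3, 1.147, 1.301]
contact_force: [-0.1, 1.9, 0.7]
gripper_width: 0.0276
```

```bash
python3 - <<'E'
from h import *
from rig import r
o=r.get_obs();print(o["clock"],o["position"],o["contact_force"],o["gripper_width"])
plan(o,[.4566,-.1133,.345],97.2)
E
```

```text
4.05 [ 0.45746859 -0.11421375  0.24516108] [-0.11598782  1.92459367  0.69420261] 0.027553796570947437
tool z az 97.17 yaw deg turn -0.03 tilt x [-0.e+00  4.e-04 -1.e+00] z [-1.248e-01  9.922e-01  4.000e-04]
travel units [-1.997  0.015  0.021] turn units -0.005
```

Gripped at a width of 27.6 mm, with TCP z 0.245 when the wheels are on the table. Lifting.

Request:
servo_tool:
  travel:
    - [-0.15,0,0]
    - [-0.4,0,0]
    - [-0.7,0,0]
    - [-1.0,0,0]
    - [-1.2,0,0]
    - [-1.3,0,0]
    - [-1.3,0,0]
  turn: [0,0,0,0,0,0,0]

```text
clock: 4.75
position: [0.4575, -0.1144, 0.3105]
tool_rot: [-1.302, 1.147, 1.3]
contact_force: [-0.2, -0.2, -3.5]
gripper_width: 0.028
```

```bash
python3 - <<'E'
from h import *
from rig import r
o=r.get_obs();print(o["clock"],o["position"],o["contact_force"],o["moment"],o["gripper_width"])
plan(o,[.4784,.1583,.305],112.7)
E
```

```text
4.75 [ 0.45752422 -0.11440545  0.31054504] [-0.24905768 -0.19152103 -3.51326119] [ 0.02000295  0.04296542 -0.01125116] 0.028037855023888916
tool z az 97.18 yaw deg turn -15.52 tilt x [ 8.e-04 -4.e-04 -1.e+00] z [-1.251e-01  9.921e-01 -5.000e-04]
travel units [ 0.109 -1.096  5.359] turn units -2.586
```

Holding 0.4 kg. Carrying it over the near end tile.

Request:
servo_tool:
  travel:
    - [0,-0.07,0.35]
    - [0,-0.2,1.0]
    - [0.0,-0.36,1.8]
    - [0.05,-0.53,2.6]
    - [0.05,-0.7,3.4]
    - [0.1,-0.86,4.2]
    - [0.1,-1.0,4.9]
    - [0.1,-1.1,5.36]
  turn: [-0.2,-0.5,-0.9,-1.3,-1.7,-2.1,-2.4,-2.59]

```text
clock: 5.55
position: [0.4781, 0.1607, 0.3042]
tool_rot: [-1.495, 0.994, 1.499]
contact_force: [-0.1, -0.1, -3.3]
gripper_width: 0.0276
```

Request:
servo_tool:
  travel:
    - [0,0,0]
    - [0,0,0]
    - [0,0,0]
    - [0,0,0]
  turn: [0,0,0,0]

```text
clock: 5.95
position: [0.4784, 0.1574, 0.3049]
tool_rot: [-1.494, 0.996, 1.494]
contact_force: [0.3, 0.3, -4.4]
gripper_width: 0.0281
```

```bash
python3 - <<'E'
from h import *
from rig import r
import cv2
o=r.get_obs();print(o["clock"],o["position"],o["contact_force"],o["moment"],o["gripper_width"])
plan(o,[.4784,.1583,.271],112.7)
c=r.capture("wrist");cv2.imwrite("pics/w3.png",c["frame"][:,:,::-1])
c=r.capture("scene");cv2.imwrite("pics/s3.png",cv2.resize(c["frame"][180:340,140:380],None,fx=3,fy=3,interpolation=cv2.INTER_CUBIC)[:,:,::-1])
E
```

```text
5.95 [0.47843762 0.1574311  0.30493521] [ 0.29798819  0.27879631 -4.37009926] [0.08142385 0.08551879 0.04733531] 0.02805098706136375
tool z az 112.64 yaw deg turn -0.06 tilt x [-6.e-04 -4.e-04 -1.e+00] z [-3.849e-01  9.230e-01 -1.000e-04]
travel units [ 0.679 -0.007  0.016] turn units -0.011
```

View pics/w3.png

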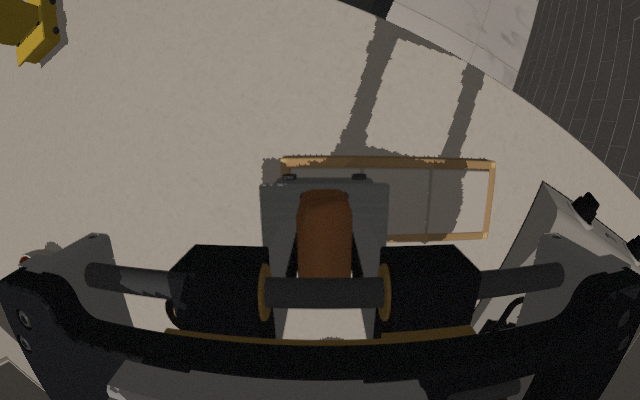

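View pics/s3.png

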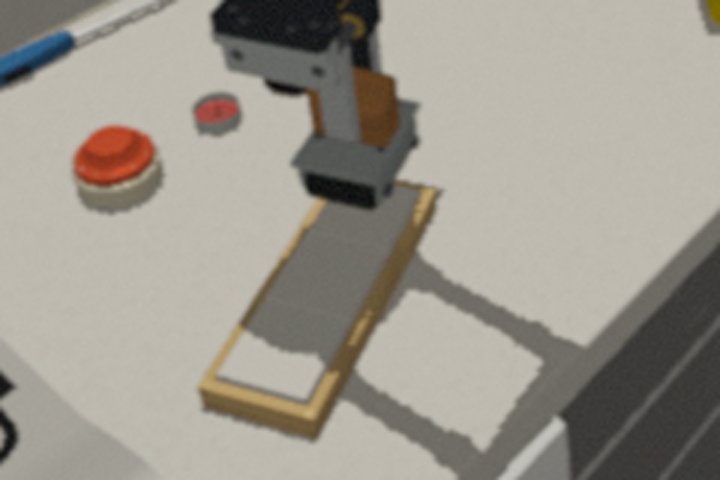

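The wrist view shows the tray rows parallel to the deck and the roller over the near end tile. Lowering in steps while watching the force.

Request:
servo_tool:
  travel:
    - [0.2,0,0]
    - [0.45,0,0.01]
    - [0.6,0,0.02]
    - [0.66,0,0.02]
    - [0.7,0,0.02]
    - [0.74,0,0.02]
    - [0.77,0,0.02]
    - [0.77,0,0.02]
  turn: [0,0,0,0,0,0,0,0]

```text
clock: 6.85
position: [0.4779, 0.1588, 0.2676]
tool_rot: [-1.497, 0.996, 1.495]
contact_force: [-3.4, -3.3, 4.1]
gripper_width: 0.0279
```

```bash
python3 - <<'E'
from h import *
from rig import r
o=r.get_obs();print(o["clock"],o["position"],o["contact_force"],o["moment"],o["gripper_width"])
plan(o,[.4306,.2727,.267],112.7)
E
```

```text
6.85 [0.47786079 0.1587615  0.26760452] [-3.42436573 -3.26189469  4.05120131] [-0.61736342  0.79147632  0.08477485] 0.027948874662332094
tool z az 112.79 yaw deg turn 0.09 tilt x [-2.0e-04 -1.9e-03 -1.0e+00] z [-0.3873  0.922  -0.0017]
travel units [ 0.008 -0.011  2.467] turn units 0.014
```

Request:
servo_tool:
  travel:
    - [0.02,0,0]
    - [0.04,0,0]
    - [0.06,0,0]
    - [0.06,0,0]
  turn: [0,0,0,0]

```text
clock: 7.25
position: [0.4779, 0.1587, 0.2669]
tool_rot: [-1.498, 0.995, 1.494]
contact_force: [-6.9, -4.6, 19.6]
gripper_width: 0.0277
```

Down with about 24 N of net press. Rolling along the row.

Request:
servo_tool:
  travel:
    - [0.02,0,0.06]
    - [0.02,0,0.16]
    - [0.02,0,0.28]
    - [0.02,0,0.4]
    - [0.02,0,0.52]
    - [0.02,0,0.64]
    - [0.02,0,0.76]
    - [0.02,0,0.88]
  turn: [0,0,0,0,0,0,0,0]

```text
clock: 8.05
position: [0.4611, 0.1994, 0.2668]
tool_rot: [-1.498, 0.994, 1.493]
contact_force: [-7.8, -6.5, 25.7]
gripper_width: 0.0277
```

```bash
python3 - <<'E'
from h import *
from rig import r
o=r.get_obs();print(o["clock"],o["position"],o["contact_force"],o["moment"],o["gripper_width"])
plan(o,[.4306,.2727,.267],112.7)
E
```

```text
8.05 [0.46107957 0.19942318 0.26675417] [-7.843389   -6.47446156 25.71004001] [-1.02505568  1.65551346 -0.05295879] 0.027741415149202538
tool z az 112.77 yaw deg turn 0.07 tilt x [ 0.0026 -0.0017 -1.    ] z [-0.3871  0.922  -0.0026]
travel units [-0.009 -0.005  1.587] turn units 0.012
```

Request:
servo_tool:
  travel:
    - [0,0,0.12]
    - [0,0,0.24]
    - [0,0,0.36]
    - [0,0,0.48]
    - [0,0,0.6]
    - [0,0,0.72]
    - [0,0,0.84]
    - [0,0,0.96]
  turn: [0,0,0,0,0,0,0,0]

```text
clock: 8.85
position: [0.4426, 0.2439, 0.2668]
tool_rot: [-1.498, 0.994, 1.493]
contact_force: [-7.0, -5.8, 26.5]
gripper_width: 0.0279
```

```bash
python3 - <<'E'
from h import *
from rig import r
o=r.get_obs();print(o["clock"],o["position"],o["contact_force"],o["moment"],o["gripper_width"])
plan(o,[.4306,.2727,.267],112.7)
E
```

```text
8.85 [0.44259101 0.24385281 0.26678245] [-7.04856452 -5.81172928 26.48748966] [-1.06911792  1.52360099 -0.17960948] 0.027888070402518433
tool z az 112.75 yaw deg turn 0.05 tilt x [ 2.8e-03 -9.0e-04 -1.0e+00] z [-0.3867  0.9222 -0.0019]
travel units [-0.006 -0.002  0.625] turn units 0.008
```

Request:
servo_tool:
  travel:
    - [0,0,0.12]
    - [0,0,0.24]
    - [0,0,0.36]
    - [0,0,0.48]
    - [0,0,0.58]
    - [0,0,0.63]
    - [0,0,0.63]
    - [0,0,0.63]
  turn: [0,0,0,0,0,0,0,0]

```text
clock: 9.65
position: [0.4303, 0.2733, 0.2668]
tool_rot: [-1.496, 0.992, 1.493]
contact_force: [-7.6, -3.6, 24.0]
gripper_width: 0.0277
```

Request:
servo_tool:
  travel:
    - [0.02,0,0]
    - [0.02,0,-0.12]
    - [0.02,0,-0.26]
    - [0.02,0,-0.4]
    - [0.02,0,-0.54]
    - [0.02,0,-0.68]
    - [0.02,0,-0.82]
    - [0.02,0,-0.96]
  turn: [0,0,0,0,0,0,0,0]

```text
clock: 10.45
position: [0.4489, 0.2295, 0.2666]
tool_rot: [-1.495, 0.99, 1.493]
contact_force: [-10.0, -0.6, 30.0]
gripper_width: 0.0277
```

Request:
servo_tool:
  travel:
    - [0,0,-0.14]
    - [0,0,-0.28]
    - [0,0,-0.42]
    - [0,0,-0.58]
    - [0,0,-0.74]
    - [0,0,-0.9]
    - [0,0,-1.06]
    - [0,0,-1.2]
  turn: [0,0,0,0,0,0,0,0]

```text
clock: 11.25
position: [0.4724, 0.1739, 0.2666]
tool_rot: [-1.496, 0.99, 1.492]
contact_force: [-8.9, -0.8, 28.5]
gripper_width: 0.0279
```

```bash
python3 - <<'E'
from h import *
from rig import r
o=r.get_obs();print(o["clock"],o["position"],o["contact_force"],o["moment"],o["gripper_width"])
plan(o,[.4784,.1583,.267],112.7)
E
```

```text
11.25 [0.47244892 0.17391917 0.2665819 ] [-8.92627448 -0.75561969 28.52340795] [-0.13056699  1.74987489  0.0771292 ] 0.02792166015441369
tool z az 112.74 yaw deg turn 0.04 tilt x [ 0.0041  0.002  -1.    ] z [-3.865e-01  9.223e-01  2.000e-04]
travel units [-0.008  0.011 -0.334] turn units 0.006
```

Rolled there and back. Lifting clear and carrying the roller to the bare worktop.

Request:
servo_tool:
  travel:
    - [-0.1,0,0]
    - [-0.25,0,0]
    - [-0.5,0,0]
    - [-0.8,0,0]
    - [-1.0,0,0]
    - [-1.1,0,0]
    - [-1.1,0,0]
  turn: [0,0,0,0,0,0,0]

```text
clock: 11.95
position: [0.4724, 0.1738, 0.3171]
tool_rot: [-1.496, 0.994, 1.494]
contact_force: [0.2, -0.3, -4.1]
gripper_width: 0.0277
```

```bash
python3 - <<'E'
from h import *
from rig import r
o=r.get_obs();print(o["clock"],o["position"],o["contact_force"],o["moment"],o["gripper_width"])
plan(o,[.46,-.03,.30],112.7)
E
```

```text
11.95 [0.47243789 0.17381221 0.31708265] [ 0.20295799 -0.33335379 -4.0802207 ] [ 0.03725325 -0.02328582  0.01744584] 0.027739190740074627
tool z az 112.73 yaw deg turn 0.03 tilt x [ 1.3e-03  4.0e-04 -1.0e+00] z [-3.864e-01  9.223e-01 -1.000e-04]
travel units [ 0.34   1.805 -3.664] turn units 0.005
```

Request:
servo_tool:
  travel:
    - [0,0.15,-0.3]
    - [0,0.4,-0.8]
    - [0,0.7,-1.4]
    - [0.1,1.0,-2.0]
    - [0.1,1.3,-2.6]
    - [0.15,1.55,-3.2]
    - [0.2,1.75,-3.55]
    - [0.2,1.8,-3.66]
  turn: [0,0,0,0,0,0,0,0]

```text
clock: 12.75
position: [0.4593, -0.0315, 0.3057]
tool_rot: [-1.492, 0.998, 1.495]
contact_force: [-0.3, 0.6, -2.9]
gripper_width: 0.0277
```

Request:
servo_tool:
  travel:
    - [0,0,0]
    - [0,0,0]
    - [0,0,0]
  turn: [0,0,0]

```text
clock: 13.05
position: [0.4599, -0.029, 0.3066]
tool_rot: [-1.495, 0.994, 1.496]
contact_force: [0.1, -0.6, -3.2]
gripper_width: 0.0279
```

```bash
python3 - <<'E'
from h import *
from rig import r
import cv2
o=r.get_obs();print(o["clock"],o["position"],o["contact_force"],o["moment"],o["gripper_width"])
plan(o,[.46,-.03,.2452],112.7)
for n,bx in(("top",(170,240,195,300)),("scene",(220,330,190,300))):
    c=r.capture(n);P=rays(c)
    cv2.imwrite(f"pics/{n}4.png",cv2.resize(c["frame"],None,fx=1,fy=1)[:,:,::-1])
    k=c["frame"][bx[0]:bx[1],bx[2]:bx[3]]
    cv2.imwrite(f"pics/{n}4c.png",cv2.resize(k,None,fx=5,fy=5,interpolation=cv2.INTER_CUBIC)[:,:,::-1])
    # heights in tray frame
    t=np.radians(112.7);u=np.array([np.cos(t),np.sin(t)]);w=np.array([np.sin(t),-np.cos(t)])
    o0=pickle.load(open("c0.pkl","rb"))[1][n]
    for nm,Q in(("before",rays(o0)),("now",P)):
        d=Q[...,:2]-[.4546,.2156];s=d@u;l=d@w;z=Q[...,2];ok=(z>.01)&(z<.05)
        print(n,nm,[round(1000*np.median(z[ok&(abs(s-e)<.024)&(abs(l)<.024)]),2) for e in(-.062,0,.062)],
          "rim",round(1000*np.median(z[ok&(abs(abs(l)-.035)<.0025)&(abs(s)<.09)]),2))
E
```

```text
13.05 [ 0.4598902  -0.02897218  0.30661059] [ 0.13233785 -0.56613693 -3.1687569 ] [0.04233363 0.05905023 0.01953026] 0.02785579265048333
tool z az 112.78 yaw deg turn 0.08 tilt x [-0.e+00  6.e-04 -1.e+00] z [-3.872e-01  9.220e-01  6.000e-04]
travel units [ 1.228  0.006 -0.021] turn units 0.014
top before [np.float64(26.61), np.float64(26.41), np.float64(26.45)] rim 22.25
top now [np.float64(22.33), np.float64(22.31), np.float64(22.37)] rim 22.63
scene before [np.float64(24.26), np.float64(24.21), np.float64(24.34)] rim 20.22
scene now [np.float64(20.29), np.float64(20.27), np.float64(20.31)] rim 20.16
```

View pics/scene4.png

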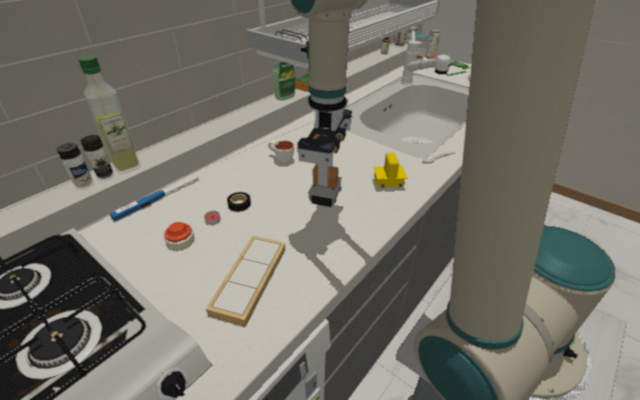

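View pics/top4.png

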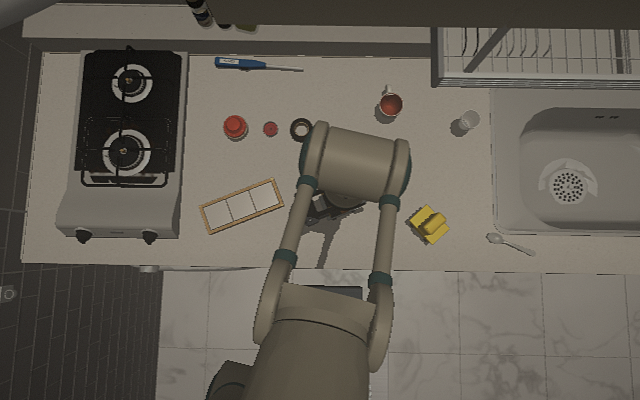

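View pics/scene4c.png

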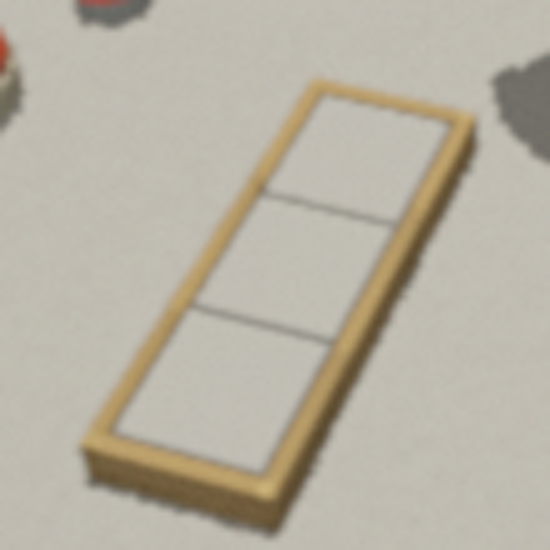

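All three tiles dropped 4 mm, to rim level within 0.3 mm in both cameras. Setting the roller down.

Request:
servo_tool:
  travel:
    - [0.2,0,0]
    - [0.5,0,0]
    - [0.8,0,0]
    - [1.0,0,0]
    - [1.12,0,0]
    - [1.18,0,0]
    - [1.22,0,0]
    - [1.22,0,0]
  turn: [0,0,0,0,0,0,0,0]

```text
clock: 13.95
position: [0.46, -0.0299, 0.2458]
tool_rot: [-1.495, 0.995, 1.495]
contact_force: [-0.4, 0.4, -4.4]
gripper_width: 0.0276
```

Request:
servo_tool:
  travel:
    - [0,0,0]
    - [0.01,0,0]
    - [0.02,0,0]
    - [0.02,0,0]
  turn: [0,0,0,0]

```text
clock: 14.35
position: [0.46, -0.03, 0.2451]
tool_rot: [-1.496, 0.994, 1.494]
contact_force: [-1.3, 0.7, -0.1]
gripper_width: 0.0277
```

The weight is on the wheels, so I'm releasing.

Request:
servo_tool:
  travel:
    - [0,0,0]
    - [0,0,0]
    - [0,0,0]
    - [0,0,0]
    - [0,0,0]
    - [0,0,0]
  turn: [0,0,0,0,0,0]
  hand: -0.3

```text
clock: 14.95
position: [0.4599, -0.0299, 0.2447]
tool_rot: [-1.495, 0.995, 1.495]
contact_force: [-0.4, -0.1, 0.4]
gripper_width: 0.0611
```

Request:
servo_tool:
  travel:
    - [-0.1,0,0]
    - [-0.3,0,0]
    - [-0.7,0,0]
    - [-1.2,0,0]
    - [-1.8,0,0]
    - [-2.4,0,0]
    - [-2.6,0,0]
    - [-2.6,0,0]
  turn: [0,0,0,0,0,0,0,0]

```text
clock: 15.75
position: [0.4601, -0.03, 0.3764]
tool_rot: [-1.498, 0.993, 1.491]
contact_force: [0.2, -0.1, -0.2]
gripper_width: 0.061
```

```bash
python3 - <<'E'
from h import *
from rig import r
import cv2
o=r.get_obs();print(o["clock"],o["position"],o["contact_force"],o["gripper_width"])
c=r.capture("wrist");cv2.imwrite("pics/w5.png",c["frame"][:,:,::-1])
c=r.capture("scene");cv2.imwrite("pics/s5.png",c["frame"][:,:,::-1])
Q=rays(c);t=np.radians(112.7);u=np.array([np.cos(t),np.sin(t)]);w=np.array([np.sin(t),-np.cos(t)])
d=Q[...,:2]-[.4546,.2156];s=d@u;l=d@w;z=Q[...,2];ok=(z>.01)&(z<.05)
print([round(1000*np.median(z[ok&(abs(s-e)<.024)&(abs(l)<.024)]),2) for e in(-.062,0,.062)])
B=(abs(Q[...,0]-.46)<.06)&(abs(Q[...,1]+.03)<.06)&(z>.078)&(z<.095)
print(B.sum(),Q[B].mean(0),cv2.minAreaRect(Q[B][:,:2].astype(np.float32)))
E
```

```text
15.75 [ 0.460137   -0.02995639  0.37636758] [ 0.18142811 -0.09143891 -0.22649269] 0.0610103054269143
[np.float64(20.13), np.float64(20.16), np.float64(20.37)]
178 [ 0.45671715 -0.02807835  0.08188633] ((0.4583386480808258, -0.030242061242461205), (0.05338375270366669, 0.028512023389339447), 22.03595542907715)
```

View pics/w5.png

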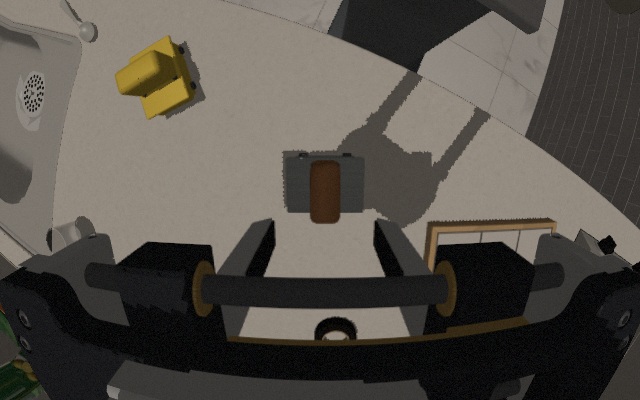

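View pics/s5.png

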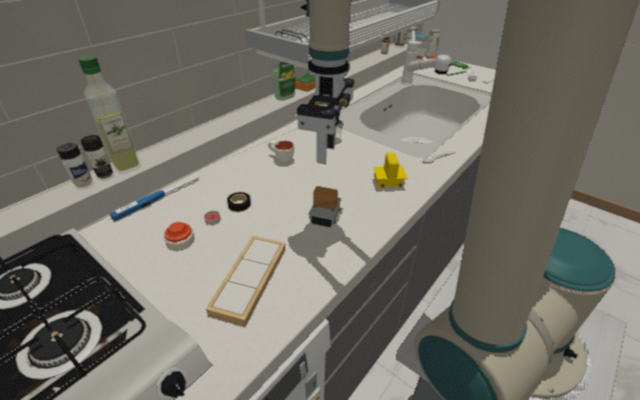

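The roller is upright and free of the gripper at scene (325,205), well clear of the tray. Handing in.

```bash
python3 -c "
from rig import r
print(r.close_job())"
```

```text
the job is handed in; nothing more can be done
None
```

The job is done and handed in at about 16 s of the 54 s allowed. I took the roller by its wooden grip and pressed it down on the near end tile. I rolled it along all three tiles to the far end and most of the way back, pushing with about 25–34 N. Then I stood it on its wheels on the worktop, clear of the tray, and let go.

- **Tiles:** all three dropped about 4 mm. Measured before setting the roller down, they were within 0.3 mm of the rim in both the top and scene cameras. The scene camera reads about 2 mm low throughout, which is within its calibration.
- **Roller:** upright on its wheels, with the grip centred at about (0.458, -0.030) and no force on the gripper, which is raised clear of it.
- **Yellow look-alike:** not touched.

No check failed.

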